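Stop the shaker and uncouple its drive rod

ROBOT

A 7-joint arm with a two-finger parallel gripper is mounted at the origin on a cart in front of the work surface, level with it; the furniture and walls round the work are solid. World frame = base frame: x ahead of the robot, y to its left, z up, the work surface at z = 0. Lengths are in m, angles in rad, forces in N, time in s.
With the tool pointing down it reaches from about 0.425 to 0.925 m from the base axis. Payload 6.8 kg.
Tool frame: the origin (TCP) lies at the very end of the fingers, on their centre line; the grasp point (between the pads) lies 19 mm behind it; x points along the fingers, y is the direction in which the jaws open and shut, and the axes are right-handed (so a half turn about x gives the same grasp; the last joint's range is limited). The gripper opens to 85 mm and grips with 20 to 120 N. Pads are 22 mm wide; open, the fingers measure 114 mm over their backs; the gripper's body (76 mm by 85 mm) begins 54 mm behind the grasp point. The pads swing forward as they close: fully open they stand 13 mm farther back than shut.
Start: joints at [-1.409, 0.477, 0.022, 1.555, -0.011, 1.109, -0.083], TCP at [0.18, 0.651, 0.231] pointing down, gripper open.
Joint ranges: [-2.96, 2.96], [-0.34, 2.1], [-1.41, 1.46], [0.24, 2.44], [-1.37, 4.51], [0.17, 1.92], [-2.96, 2.96]. Speed limits (rad/s): [2.39, 2.39, 3.14, 3.14, 3.14, 3.14, 3.14].

INTERFACE

Orientations are given as a rotation vector (axis times angle).
In Python, from bench import get_obs, grab_frame, camera_info, hand_in gives the robot as it stands.
- The arm moves only by the tool apply_moves, never from a script. Its argument "series" is text: rows parted by semicolons, each of 7 numbers parted by spaces: the turn, a rotation vector about the tool's x, y, z in rad, then the shift along the tool's x, y, z in m, then the opening, from 0 (shut) to 1 (fully open). In form: wx wy wz tx ty tz hand; .... A call has 1 to 12 rows; each row is the pose to reach, as a shift and turn from the pose commanded when the call began, along the tool's axes at that moment; what a row does not reach only later rows make up. A row lasts 1/8 s, in which the tool goes at most 62.5 mm and 10.7 degrees, less where a joint would pass 70% of its speed; a pose out of reach is approached as far as the arm can. A call with a gripper value outside its range is refused whole. The fingers move at their own pace and stop on an object; "force" is the grip in N (left out, the last holds). Time passes only in rows, so rows that repeat a pose let the fingers close. It gives the time, the measured TCP pose, the force and the opening at its end, in the units of the state.
- get_obs(): the state, without advancing time (a new reading comes with each control period).
- grab_frame(name): name is "scene" or "top" or "wrist"; returns the picture (400x640x3 uint8, blue, green, red); there is no depth.
- camera_info(name): a dict with "fov_y" (degrees; the focal length in pixels is half the picture's height over the tangent of half this angle, whatever the lens; pixels are square), "cx", "cy" (the principal point, pixels), "rvec" (rotation vector, rad) and "tvec" (3), from world to camera coordinates, as OpenCV has them. Camera axes: x right, y down, z forward; pixel columns grow to the right and rows downward; lengths in m; the calibration is good to about 2 mm. The wrist camera is an equidistant fisheye: a pixel r from the principal point sees the ray r / f radians off the axis. A picture is of the moment at which its call begins: read the wrist's pose just before it. camera_info takes no time and is no camera call; for the wrist camera it gives the pose at the moment of the call.
- hand_in(): hands the job in, once; it reports no verdict.
The state is a dict: "clock": time; "joints": joint angles; "qvel": joint speeds; "tau": joint torques, N m; "tcp_pos": TCP position; "orientation": TCP orientation; "contact_force": force on the tool from outside, world axes, zero at the start; "moment": the same for the moment, N m; "grip_width": finger opening in m.
Only numpy, scipy, OpenCV 4.12 (cv2) and the standard library are available. Lean on these libraries where they do the work, as an engineer would, in place of code of your own. Each camera call takes 0.05 s, during which the arm holds its last target.

TASK

The carriage of the bench shaker has to come off. First press the black mushroom stop button on the drive hood all the way in until it stays latched, and leave it latched. Then pull the upright handle of the coupler's latch sideways against its spring, away from the coupler, lift the coupler end of the connecting rod off the ball stud on the crank until the coupler is well clear, at least 5 cm above its place on the ball, and finish while still holding it raised there and steady; leave the things standing round the shaker where they are and the bottles on its carriage standing.

Things in the scene. Friction and masses are not known exactly. Their poses are not given: they have to be found in the camera images.
- shaker: Bench reciprocating shaker, fixed: a low white base 180 x 470 x 45 mm (its x, y, z) with a white drive hood 56 mm higher at its +y end and a carriage with two red-capped bottles standing between its bars (tops 185 mm over the worktop) near its -y end. Origin: centre of the base's underside on the worktop. Its y axis runs along the machine from carriage to hood, its -x side faces the operator, z is up. It stands anywhere on the bench with some yaw.
- stop_button (a joint): Travel of the mushroom stop button, m: 0 out, 0.008 fully in. A spring detent: it takes about 4 N to start it moving down, past half way it snaps in and stays in.
- stop_top (a point): Centre of the top of the mushroom stop button, a black domed cap 40 mm across on top of the drive hood (the nearer of the two buttons to the operator's side; the flush button with the steel ring behind it is the start button and is not used). At x = -30, y = 177 mm of the shaker; 132 mm over the worktop when out; it goes straight down.
- ball (a point): Centre of the steel ball, 22 mm in diameter, on the stud that stands on the crank disc; fixed, at x = 0, y = 53, z = 84 mm of the shaker. The coupler sits over it.
- socket (a point): Point of the coupler (a dark steel block 40 x 40 mm, 36 mm high, at the end of the connecting rod) that lies at the ball's centre when coupled; the coupler's top is 24 mm above it.
- conn_rod (a joint): Angle of the connecting rod about its hinge on the carriage, rad: 0 lying coupled on the ball, grows as the coupler end is lifted, stop at 0.75. It falls back by its own weight (rod and latch about 0.36 kg in all). The latch fork under the ball prevents lifting until it is pulled clear.
- rod_hinge (a point): Centre of the rod's hinge on the carriage, 148 mm from the socket toward the carriage, same height as the ball. The hinge axis is the shaker's x axis; lifting swings the coupler up and toward the carriage. The carriage slides freely (about 1.5 N friction) along the shaker's y, by up to 40 mm toward the crank and 25 mm away from it, when the coupler is off the ball.
- latch (a joint): Travel of the coupler's latch, m: 0 closed (fork under the ball), grows as it is pulled sideways out of the coupler toward the shaker's -x (the operator's side), stop at 0.020. The fork is clear of the ball from 0.0125 on; the spring pulls back with 3 N closed and 8 N at the stop. The latch rides up with the rod, so rod and latch can be raised by its handle.
- latch_grip (a point): Middle of the grip of the latch handle: an upright black round post 16 mm in diameter with a slightly wider lip (19 mm) at its top, 23 mm above this point, and a collar (21 mm) 17 mm below it. When coupled this point is at x = -36, y = 53, z = 131 mm of the shaker, i.e. 23 mm above the coupler's top and 36 mm to the operator's side of the ball; the post tilts with the rod.
- bottle_a_center (a point): Half-way up a red-capped bottle (48 mm wide, 111 mm high) standing loose on the carriage between its two bars, on the operator's side.
- bottle_b_center (a point): Half-way up the same kind of bottle beside it, on the far side of the carriage.
- wash_center (a point): Half-way up a white wash bottle (76 mm wide, 234 mm high), loose, behind the carriage end of the shaker.
- beaker_center (a point): Half-way up a 71 mm wide, 93 mm high beaker, loose, behind the drive hood.
- marker_center (a point): Middle of a marker pen 135 mm long lying loose in front of the shaker.
- petri_center (a point): Middle of a petri dish (57 mm wide, 15 mm high), loose, in front of the carriage.
- timer_center (a point): Middle of a bench timer (50 x 76 x 24 mm), loose, in front of the drive hood.

How it is judged:
On the way, in this order (a step that is already met when the one before it is completed fails the run):
1. the stop button is latched in (value of joint stop_button above 0.006 m), for 0.2 s.
2. the latch is pulled clear while the rod still lies on the ball (value of joint latch above 0.012 m and value of joint conn_rod below 0.06 rad), for 0.1 s.
3. the coupler is lifted off the ball (z of socket in the frame of ball above 0.045 m), for 0.2 s.
At the end, for the whole second after the job is handed in: The stop button is still latched in (more than 6 mm of its 8 mm), the coupler's socket point is more than 45 mm above the ball's centre, the fingers hold the rod or its latch with more than 1 N, nothing of the shaker's fixed parts carries the coupler, and the rod is steady (under 0.15 rad/s) (value of joint stop_button above 0.006 m and z of socket in the frame of ball above 0.045 m and contact force between the fingers and conn_rod above 1 N and contact force between conn_rod and shaker below 0.5 N and velocity of joint conn_rod between -0.15 and 0.15 rad/s); the arm keeps its last pose, push and grip.
It fails at once if the latch was pulled before the stop button was latched in (value of joint latch above 0.007 m and value of joint stop_button below 0.005 m).
It fails at once if a thing standing round the shaker was displaced by more than 3 cm, or a bottle on the carriage was tipped over (angle between any of bottle_a_center, bottle_b_center's own z axis and vertical above 0.5 rad or distance of any of wash_center, beaker_center, marker_center, petri_center, timer_center from where it was at the start of the episode above 0.03 m).
It also fails if it takes over 40 s, if anything falls off the work surface, if the arm or the gripper's body presses on something with over 40 N, if the wrist force passes 120 N, or if a joint passes its speed limit or range.

## Working session

There is one attempt and no reset: what is moved stays moved. The work goes in short steps, Python scripts to look and compute and a tool call to move; the robot and the scene stay as the last step left them, time stands still between calls to the robot, and variables do not carry over. Pictures are saved under pics/ and viewed, and the job is handed in when it is done.

Besides the shell and the picture viewer there is one more tool, called after "Request:" as name(argument=value, ...) on one line, values as JSON. apply_moves: Moves the arm, as the interface text tells. Its arguments: {"type":"object","properties":{"series":{"type":"string"},"force":{"type":"number"}},"required":["series"]}

```bash
mkdir -p pics; ls
python3 - <<'E'
from bench import *
import cv2
print(get_obs())
for n in ("scene","top","wrist"):
    print(n,camera_info(n)); cv2.imwrite(f"pics/{n}0.png",grab_frame(n))
E
```

```text
pics
{'clock': 0.0, 'joints': array([-1.40910175,  0.47779432,  0.02234728,  1.55643153, -0.01150132,
        1.10927908, -0.08307587]), 'qvel': array([ 2.35841927e-03, -1.23704046e-03,  1.52936740e-03,  1.61067839e-03,
        4.15597960e-04, -4.44886830e-05,  5.14321864e-04]), 'tau': array([-3.84538034e-04, -5.96440673e+01,  1.60731889e+00, -2.81200522e+01,
        1.23940801e-02,  9.39641468e-03,  6.59573004e-06]), 'tcp_pos': array([0.17977389, 0.65002348, 0.23033814]), 'orientation': array([ 0.21035063,  1.56051009, -0.21315496]), 'contact_force': array([-0.77166255,  0.06652062,  0.61361532]), 'moment': array([-0.02122227,  0.03462593, -0.00786016]), 'grip_width': 0.08542112856655011}
scene {'fov_y': 51.720825833928906, 'cx': 311.74629277217673, 'cy': 205.75925034446306, 'rvec': array([ 2.39652475, -0.55120728,  0.22383742]), 'tvec': array([-0.51413217,  0.20968135,  1.02140992])}
top {'fov_y': 54.269543315852815, 'cx': 317.75196359150794, 'cy': 204.26201656301947, 'rvec': array([ 2.19148149, -2.23516749,  0.03648674]), 'tvec': array([-0.0482104 ,  0.52133371,  1.10412333])}
wrist {'fov_y': 65.70646984690485, 'cx': 321.684960024588, 'cy': 199.97733028480658, 'rvec': array([-2.30757775, -1.75557817, -0.25453769]), 'tvec': array([-0.67500117, -0.03687411,  0.38039182])}
```

View pics/scene0.png

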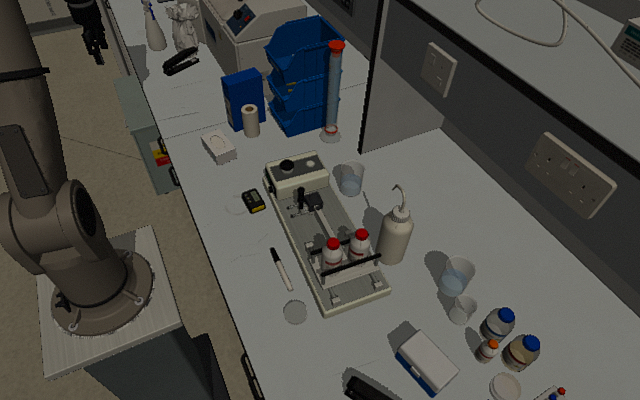

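View pics/top0.png

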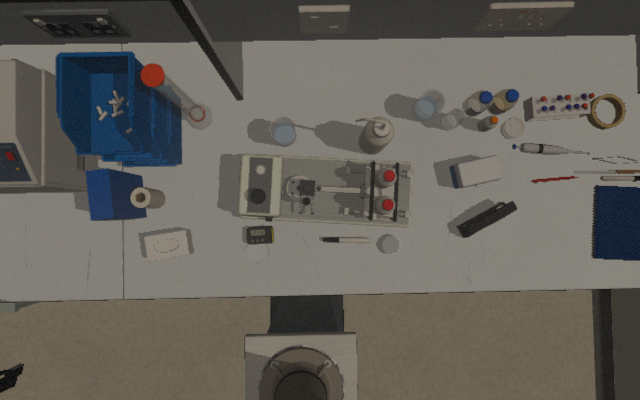

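View pics/wrist0.png

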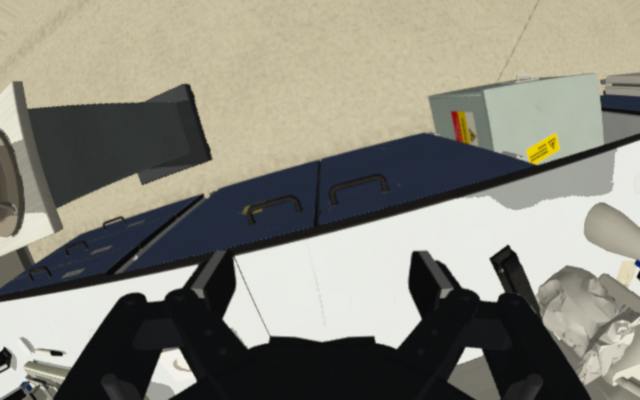

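The overview shows the shaker: hood at left in the top view (button ~(257,196)), coupler ~(307,187), red caps at (389,176) and (387,205). I'll zoom in next.

```bash
cat > h.py <<'E'
import numpy as np, cv2
from bench import *
def cam(n,i=None):
    i=i or camera_info(n); R=cv2.Rodrigues(np.array(i["rvec"]))[0]; t=np.array(i["tvec"]); f=200/np.tan(np.radians(i["fov_y"])/2)
    return R,t,f,i["cx"],i["cy"]
def ray(c,u,v,fish=False):
    R,t,f,cx,cy=c; x,y=(u-cx)/f,(v-cy)/f
    if fish:
        r=np.hypot(x,y); d=np.array([x/r*np.sin(r),y/r*np.sin(r),np.cos(r)]) if r>1e-9 else np.array([0,0,1.])
    else: d=np.array([x,y,1.])
    d=R.T@d; return -R.T@t,d/np.linalg.norm(d)
def onz(c,u,v,z,fish=False):
    o,d=ray(c,u,v,fish); return o+d*(z-o[2])/d[2]
def tri(rs):
    A=np.zeros((3,3));b=np.zeros(3)
    for o,d in rs:
        P=np.eye(3)-np.outer(d,d);A+=P;b+=P@o
    p=np.linalg.solve(A,b); return p,[np.linalg.norm((np.eye(3)-np.outer(d,d))@(p-o)) for o,d in rs]
def proj(c,p,fish=False):
    R,t,f,cx,cy=c; q=R@np.asarray(p)+t
    if fish:
        r=np.hypot(q[0],q[1]); th=np.arctan2(r,q[2]); return cx+f*th*q[0]/r, cy+f*th*q[1]/r
    return cx+f*q[0]/q[2],cy+f*q[1]/q[2]
E
python3 - <<'E'
import cv2
a=cv2.imread("pics/top0.png")[145:235,230:420]; cv2.imwrite("pics/top0z.png",cv2.resize(a,None,fx=4.2,fy=4.2,interpolation=cv2.INTER_CUBIC))
a=cv2.imread("pics/scene0.png")[145:320,240:400]; cv2.imwrite("pics/scene0z.png",cv2.resize(a,None,fx=3.4,fy=3.4,interpolation=cv2.INTER_CUBIC))
E
```

```text
(no output)
```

View pics/top0z.png

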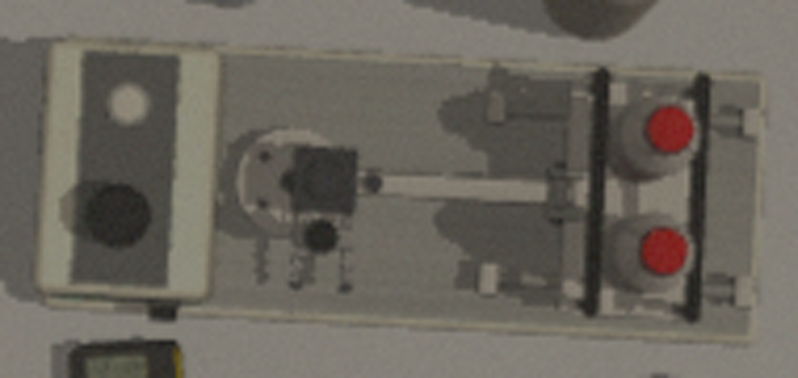

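View pics/scene0z.png

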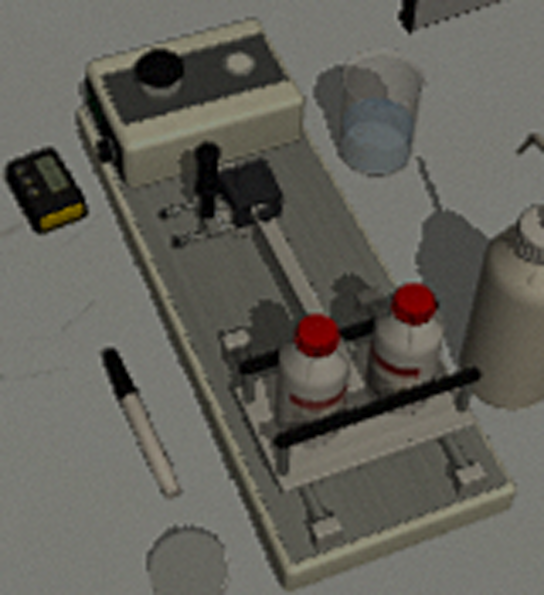

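Run:
```python
from h import *
T=cam("top");S=cam("scene")
t=lambda u,v:(230+(u+.5)/4.2-.5,145+(v+.5)/4.2-.5); s=lambda u,v:(240+(u+.5)/3.4-.5,145+(v+.5)/3.4-.5)
P={}
for n,a,b in [("btn",(119,215),(159,69)),("start",(128,104),(240,63)),("posttop",(320,234),(208,150)),("coup",(327,181),(251,182)),("capB",(670,129),(414,300)),("capA",(663,251),(317,332))]:
    P[n],r=tri([ray(T,*t(*a)),ray(S,*s(*b))]); print(n,P[n].round(4),np.round(r,4), "mono", onz(T,*t(*a),P[n][2]).round(4))
# base corners in top, z=.045 : right end (765,72),(752,342)
for c in [(765,72),(752,342)]: print(onz(T,*t(*c),.045).round(4))
for c in [(220,50),(210,300),(52,42),(38,293)]: print('hood',onz(T,*t(*c),.101).round(4))
d=P["btn"]-P["start"]; print(np.degrees(np.arctan2(d[1],d[0])))
```

```text
btn [0.541  0.0948 0.1225] [0.0011 0.0011] mono [0.542  0.0944 0.1225]
start [0.6114 0.0905 0.1039] [0.0001 0.0001] mono [0.6115 0.0904 0.1039]
posttop [ 0.5265 -0.0277  0.1535] [0.0005 0.0005] mono [ 0.527  -0.0279  0.1535]
coup [ 0.5612 -0.0317  0.1041] [0.0003 0.0003] mono [ 0.5614 -0.0318  0.1041]
capB [ 0.5814 -0.2295  0.182 ] [0.0009 0.0009] mono [ 0.5822 -0.2299  0.182 ]
capA [ 0.5118 -0.2241  0.1813] [0.0007 0.0007] mono [ 0.5125 -0.2244  0.1813]
[ 0.6316 -0.32    0.045 ]
[ 0.4545 -0.3069  0.045 ]
hood [0.6444 0.0332 0.101 ]
hood [0.4893 0.0421 0.101 ]
hood [0.6513 0.1373 0.101 ]
hood [0.4957 0.1483 0.101 ]
176.44883097250477
```

```bash
cat >> h.py <<'E'
from scipy.spatial.transform import Rotation as Ro
YAW=np.radians(-4.0)
sx=np.array([np.cos(YAW),np.sin(YAW),0]); sy=np.array([-np.sin(YAW),np.cos(YAW),0])
def Rgoal(sign,tilt=0):
    # tool x down, tool y = sign*shaker x ; tilt = rotation about shaker x
    x=np.array([0,0,-1.]); y=sign*sx; R=np.stack([x,y,np.cross(x,y)],1)
    return Ro.from_rotvec(tilt*sx)*Ro.from_matrix(R)
def row(p,R,o=None):
    o=o or get_obs(); R0=Ro.from_rotvec(o["orientation"])
    return np.r_[(R0.inv()*R).as_rotvec(),R0.inv().apply(np.asarray(p)-o["tcp_pos"])].round(4)
E
python3 - <<'E'
from h import *
o=get_obs(); print(Ro.from_rotvec(o["orientation"]).as_matrix().round(3))
for s in (1,-1):
    print(row([.541,.095,.20],Rgoal(s)))
for p in ([.36,.5,.30],[.43,.3,.30],[.48,.15,.28]): print(row(p,Rgoal(1)))
E
```

```text
[[-0.     0.267  0.964]
 [-0.001  0.964 -0.267]
 [-1.    -0.001  0.   ]]
[ 1.3708e+00  1.0000e-03  1.1000e-03  3.1200e-02 -4.3870e-01  4.9610e-01]
[-1.7708e+00 -1.2000e-03  1.1000e-03  3.1200e-02 -4.3870e-01  4.9610e-01]
[ 1.3708e+00  1.0000e-03  1.1000e-03 -6.9300e-02 -9.6800e-02  2.1370e-01]
[ 1.3708e+00  1.0000e-03  1.1000e-03 -6.9100e-02 -2.7090e-01  3.3450e-01]
[ 1.3708e+00  1.0000e-03  1.1000e-03 -4.8900e-02 -4.0210e-01  4.2270e-01]
```

Request:
apply_moves(series="0.15 0 0 -0.03 -0.02 0.05 1; 0.3 0 0 -0.06 -0.05 0.1 1; 0.45 0 0 -0.07 -0.07 0.15 1; 0.6 0 0 -0.07 -0.097 0.2 1; 0.75 0 0 -0.07 -0.14 0.235 1; 0.9 0 0 -0.07 -0.18 0.27 1; 1.05 0 0 -0.07 -0.225 0.305 1; 1.2 0 0 -0.07 -0.27 0.335 1; 1.37 0 0 -0.07 -0.31 0.365 1; 1.37 0 0 -0.06 -0.36 0.395 1; 1.37 0 0 -0.05 -0.40 0.425 1; 1.37 0 0 -0.05 -0.40 0.425 1")

```text
clock: 1.65
tcp_pos: [0.4835, 0.1471, 0.2808]
orientation: [1.264, 1.171, -1.267]
contact_force: [-1.4, 1.1, 0.6]
grip_width: 0.0855
```

Run:
```python
from h import *
i=camera_info("wrist"); im=grab_frame("wrist"); cv2.imwrite("pics/w1.png",im)
np.save("w1.npy",i,allow_pickle=True)
print(get_obs()["joints"])
c=cam("wrist",i)
print([proj(c,p,True) for p in ([.541,.095,.13],[.5265,-.0277,.154])])
```

```text
[-0.88802882  0.15003865  0.52406015  1.91946568 -0.08426782  1.09415161
 -0.40310629]
[(np.float64(381.03073439219605), np.float64(230.50466173010938)), (np.float64(371.02023932960634), np.float64(336.5579459243638))]
```

View pics/w1.png

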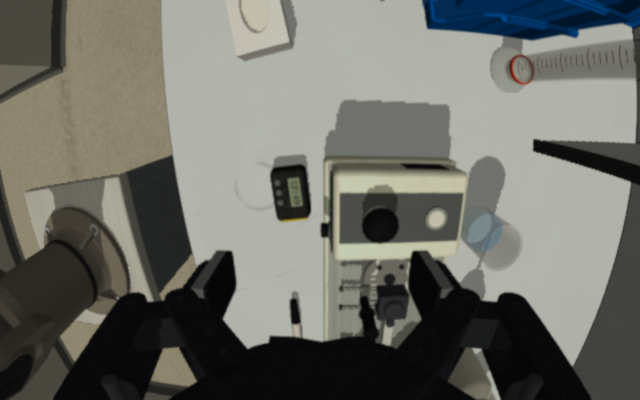

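Wrist view: jaws lie left–right along the shaker's x. The button cap is at ~(380,224), against a prediction of (381,230). The post runs to ~(370,337), as predicted. I'll refine both.

Run:
```python
from h import *
i=np.load("w1.npy",allow_pickle=True).item(); c=cam("wrist",i); im=cv2.imread("pics/w1.png")
a=im[195:345,320:470]; cv2.imwrite("pics/w1z.png",cv2.resize(a,None,fx=4,fy=4,interpolation=cv2.INTER_CUBIC))
m=(im.max(2)<28).astype(np.uint8); m[:195]=0;m[255:]=0;m[:,:350]=0;m[:,410:]=0
k=cv2.findContours(m,cv2.RETR_EXTERNAL,cv2.CHAIN_APPROX_NONE)[0]; k=max(k,key=cv2.contourArea); print(cv2.minEnclosingCircle(k),cv2.contourArea(k), cv2.boundingRect(k))
(u,v),r=cv2.minEnclosingCircle(k)
print(onz(c,u,v,.128,True))
T=cam("top");S=cam("scene")
print(tri([ray(c,u,v,True),ray(T,258.0,196.0),ray(S,286.5,165.0)]))
```

```text
((379.55999755859375, 224.44000244140625), 17.81883430480957) 883.5 (363, 209, 35, 33)
[0.53986752 0.10111661 0.128     ]
(array([0.54136153, 0.09653094, 0.1193998 ]), [np.float64(0.0010386754687067535), np.float64(0.0018086180048307247), np.float64(0.0010715046445752695)])
```

View pics/w1z.png

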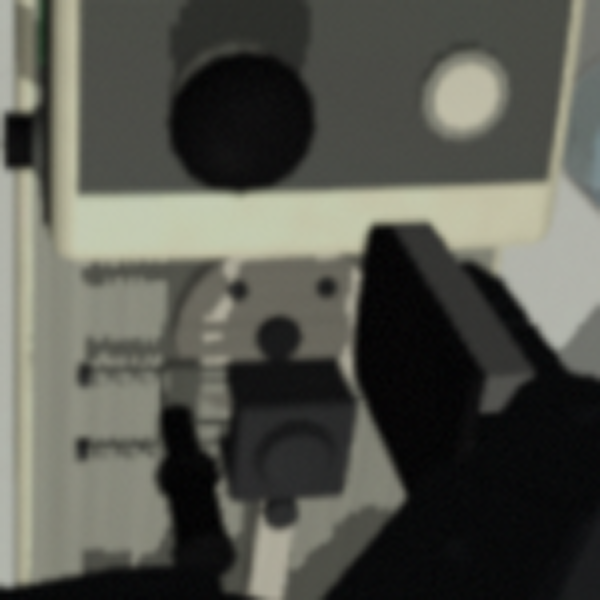

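Run:
```python
from h import *
for z in (.2,.145): print(row([.541,.097,z],Rgoal(1)))
```

```text
[-0.0032  0.0003  0.0006  0.081   0.0618  0.0486]
[-0.0032  0.0003  0.0006  0.136   0.0618  0.0486]
```

Request:
apply_moves(series="0 0 0 0.03 0.03 0.025 0; 0 0 0 0.08 0.062 0.049 0; 0 0 0 0.08 0.062 0.049 0; 0 0 0 0.11 0.062 0.049 0; 0 0 0 0.135 0.062 0.049 0; 0 0 0 0.135 0.062 0.049 0; 0 0 0 0.135 0.062 0.049 0")

```text
clock: 2.58
tcp_pos: [0.542, 0.1, 0.1477]
orientation: [1.26, 1.176, -1.257]
contact_force: [1.4, 0.1, 0.8]
grip_width: -0.0001
```

Request:
apply_moves(series="0 0 0 0.008 0 0.003 0; 0 0 0 0.014 0 0.003 0; 0 0 0 0.018 0 0.003 0; 0 0 0 0.021 0 0.003 0; 0 0 0 0.024 0 0.003 0; 0 0 0 0.024 0 0.003 0")

```text
clock: 3.32
tcp_pos: [0.5413, 0.0956, 0.1239]
orientation: [1.261, 1.177, -1.26]
contact_force: [-6.3, -0.9, 19.2]
grip_width: -0.0002
```

Request:
apply_moves(series="0 0 0 -0.03 0 0 0; 0 0 0 -0.08 0 0 0; 0 0 0 -0.13 0 0 0; 0 0 0 -0.13 0 0.05 1; 0 0 0 -0.13 0 0.10 1; 0 0 0 -0.13 -0.015 0.15 1; 0 0 0 -0.13 -0.015 0.20 1; 0 0 0 -0.13 -0.015 0.20 1; 0 0 0 -0.13 -0.015 0.20 1")

```text
clock: 4.45
tcp_pos: [0.5125, -0.1023, 0.2521]
orientation: [1.26, 1.176, -1.26]
contact_force: [0.8, -0.5, -1.1]
grip_width: 0.0854
```

Run:
```python
from h import *
print(get_obs()["tcp_pos"])
i=camera_info("wrist"); im=grab_frame("wrist"); cv2.imwrite("pics/w2.png",im); np.save("w2.npy",i,allow_pickle=True)
a=grab_frame("scene"); cv2.imwrite("pics/s2.png",a); b=grab_frame("top"); cv2.imwrite("pics/t2.png",b)
c=cam("wrist",i); print(ray(c,320,200,True)); print(proj(c,[.5265,-.027,.154],True),proj(c,[.541,.097,.124],True))
```

```text
[ 0.51247863 -0.10225171  0.25207285]
(array([ 0.51747264, -0.02894775,  0.39593693]), array([-0.02564016, -0.28382478, -0.95853329]))
(np.float64(333.35157737116776), np.float64(107.27126917549634)) (np.float64(338.432982383649), np.float64(-24.86324658412144))
```

View pics/w2.png

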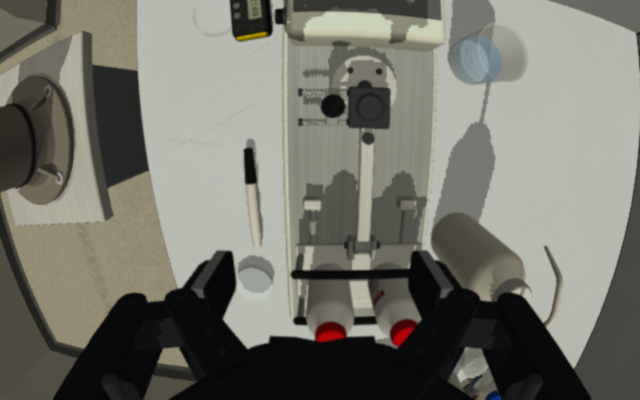

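View pics/s2.png

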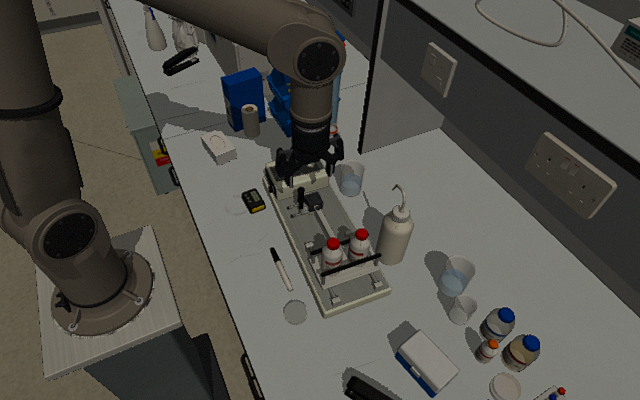

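Run:
```python
from h import *
S=cam("scene"); print(proj(S,[.5125,-.1023,.2521]),proj(S,[.541,.097,.2521]))
i=np.load("w2.npy",allow_pickle=True).item(); c=cam("wrist",i); im=cv2.imread("pics/w2.png")
m=(im.max(2)<30).astype(np.uint8); n=np.zeros_like(m); n[90:122,318:347]=m[90:122,318:347]
k=max(cv2.findContours(n,cv2.RETR_EXTERNAL,cv2.CHAIN_APPROX_NONE)[0],key=cv2.contourArea);print(cv2.minEnclosingCircle(k))
a=im[0:150,270:450]; cv2.imwrite("pics/w2z.png",cv2.resize(a,None,fx=4,fy=4,interpolation=cv2.INTER_CUBIC))
```

```text
(np.float64(309.5543461696667), np.float64(183.45023340178238)) (np.float64(285.02266311259666), np.float64(127.65713493723935))
((332.5, 105.5), 11.068072319030762)
```

View pics/w2z.png

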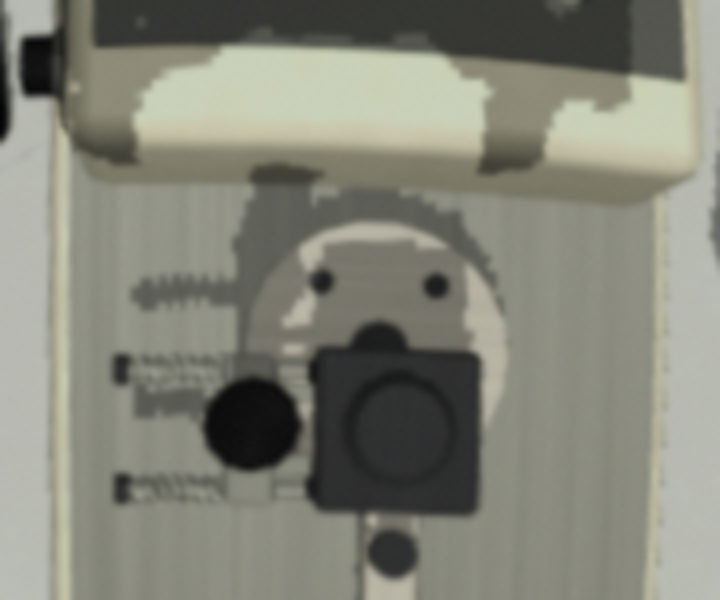

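View pics/t2.png

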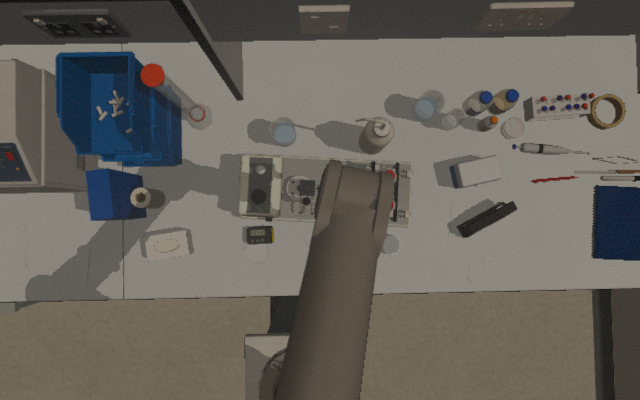

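The wrist view shows the post top at (332.5,105.5), right beside the coupler. The top view shows the arm clear of the things around it. Next: check the button and compute the post.

Run:
```python
from h import *
i=np.load("w2.npy",allow_pickle=True).item(); c=cam("wrist",i);T=cam("top");S=cam("scene")
print(onz(c,332.8,105.7,.154,True))
print(tri([ray(c,332.8,105.7,True),ray(T,305.8,200.4),ray(S,300.8,189.0)]))
# coupler sides direction from wrist zoom corners at z .108
for p in [(318,350),(480,352),(480,515),(316,512)]: print(onz(c,270+p[0]/4-.4,p[1]/4-.4,.108,True).round(4))
A=[]
for n in("0","2"):
    f={"0":"pics/scene0.png","2":"pics/s2.png"}[n]; g={"0":"pics/top0.png","2":"pics/t2.png"}[n]
    A.append(np.hstack([cv2.resize(cv2.imread(f)[145:200,262:332],None,fx=5,fy=5),cv2.resize(cv2.imread(g)[170:225,235:305],None,fx=5,fy=5)]))
cv2.imwrite("pics/cmp.png",np.vstack(A))
```

```text
[ 0.52615717 -0.02574816  0.154     ]
(array([ 0.52649977, -0.02673371,  0.15159242]), [np.float64(0.0010491313555999286), np.float64(0.0011625835617917692), np.float64(0.00016203351534440204)])
[ 0.5439 -0.0086  0.108 ]
[ 0.5817 -0.0103  0.108 ]
[ 0.5798 -0.0488  0.108 ]
[ 0.5411 -0.0464  0.108 ]
```

View pics/cmp.png

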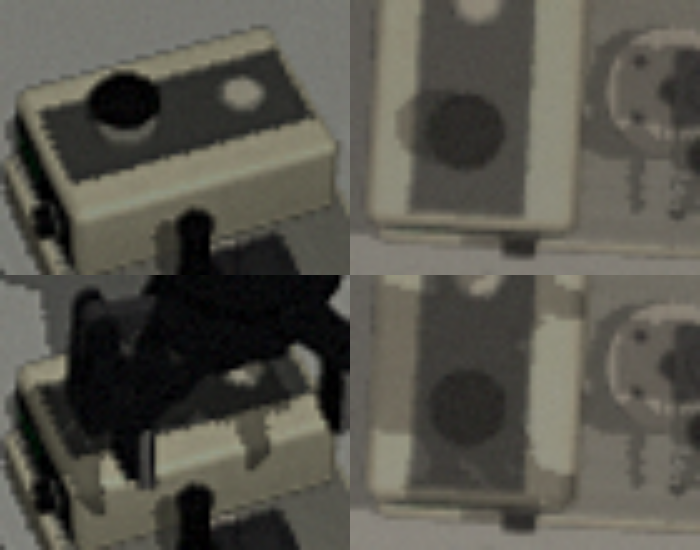

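Run:
```python
from h import *
for z in (.2,.117): print(row([.5265,-.0262,z],Rgoal(1)))
```

```text
[ 0.0034 -0.0002  0.0004  0.0521  0.0088 -0.0758]
[ 0.0034 -0.0002  0.0004  0.1351  0.0088 -0.0758]
```

Request:
apply_moves(series="0 0 0 0 0.005 -0.04 0.45; 0 0 0 0.03 0.009 -0.076 0.45; 0 0 0 0.052 0.009 -0.076 0.45; 0 0 0 0.052 0.009 -0.076 0.45; 0 0 0 0.052 0.009 -0.076 0.45")

```text
clock: 5.22
tcp_pos: [0.5271, -0.0277, 0.201]
orientation: [1.26, 1.175, -1.259]
contact_force: [0.6, -0.6, 0.4]
grip_width: 0.0383
```

Run:
```python
from h import *
o=get_obs(); print(o["tcp_pos"],o["contact_force"])
cv2.imwrite("pics/w3.png",grab_frame("wrist"))
for z in (.16,.117): print(row([.5265,-.0262,z],Rgoal(1)))
```

```text
[ 0.52708187 -0.02772887  0.20103081] [ 0.6432381  -0.61154889  0.35703914]
[ 0.0003 -0.0002 -0.0016  0.0413 -0.001  -0.0017]
[ 0.0003 -0.0002 -0.0016  0.0843 -0.001  -0.0017]
```

View pics/w3.png

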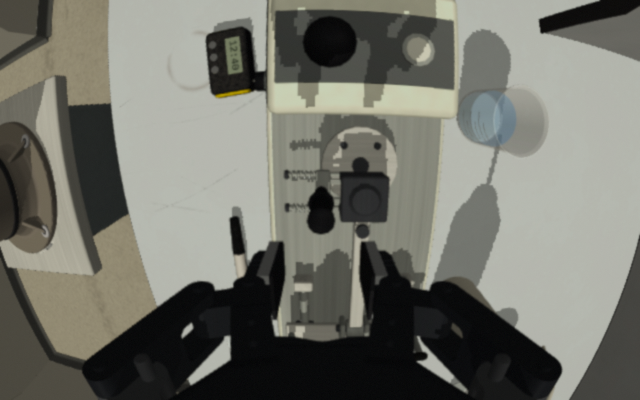

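The post at (321,215) lies midway between the fingertips (275 and 365), so I'll descend.

Request:
apply_moves(series="0 0 0 0.025 -0.001 -0.0015 0.45; 0 0 0 0.05 -0.001 -0.0015 0.45; 0 0 0 0.07 -0.001 -0.0015 0.45; 0 0 0 0.084 -0.001 -0.0015 0.45; 0 0 0 0.084 -0.001 -0.0015 0.45; 0 0 0 0.084 -0.001 -0.0015 0.45")

```text
clock: 6.02
tcp_pos: [0.5264, -0.0262, 0.1171]
orientation: [1.261, 1.175, -1.259]
contact_force: [0.0, -0.1, 0.5]
grip_width: 0.0383
```

Run:
```python
from h import *
o=get_obs(); print(o["tcp_pos"],o["contact_force"],o["grip_width"])
a=grab_frame("wrist"); cv2.imwrite("pics/w4.png",cv2.resize(a[130:350,200:440],None,fx=3,fy=2.7))
a=grab_frame("scene")[100:260,230:390]; cv2.imwrite("pics/s4.png",cv2.resize(a,None,fx=3.5,fy=3.5,interpolation=2))
```

```text
[ 0.52642476 -0.0262452   0.1171333 ] [ 0.04549523 -0.05641208  0.46663726] 0.03828961187699939
```

View pics/w4.png

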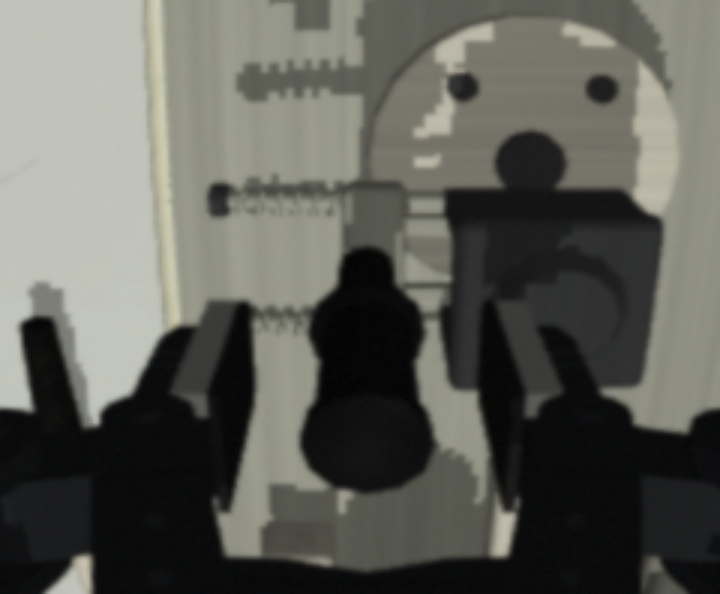

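View pics/s4.png

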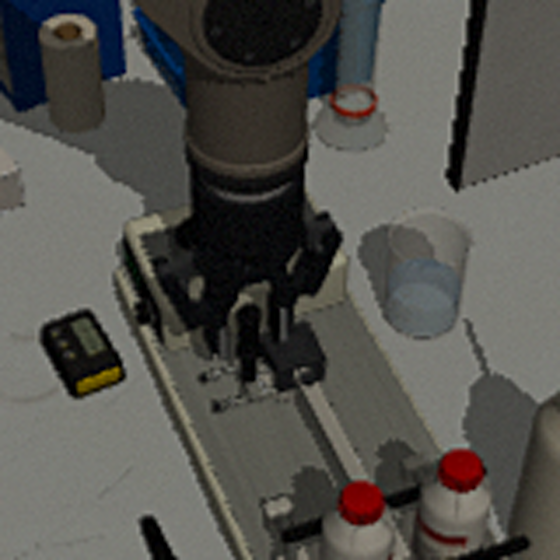

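The post is centred between the pads and the fingertips clear the coupler top. Closing.

Request:
apply_moves(series="0 0 0 0 0 0 0.3; 0 0 0 0 0 0 0.1; 0 0 0 0 0 0 0.1; 0 0 0 0 0 0 0.1; 0 0 0 0 0 0 0.1", force=60)

```text
clock: 6.75
tcp_pos: [0.5264, -0.026, 0.1166]
orientation: [1.261, 1.175, -1.259]
contact_force: [1.9, 0.5, 3.6]
grip_width: 0.0159
```

Request:
apply_moves(series="0 0 0 0 -0.004 0 0.1; 0 0 0 0 -0.008 0 0.1; 0 0 0 0 -0.012 0 0.1; 0 0 0 0 -0.017 0 0.1; 0 0 0 0 -0.017 0 0.1; 0 0 0 0 -0.017 0 0.1; 0 0 0 0 -0.017 0 0.1")

```text
clock: 7.62
tcp_pos: [0.5101, -0.0249, 0.1167]
orientation: [1.261, 1.173, -1.257]
contact_force: [7.6, 0.6, 1.5]
grip_width: 0.016
```

Run:
```python
from h import *
o=get_obs(); print(o["tcp_pos"],o["contact_force"],o["grip_width"])
a=grab_frame("wrist"); cv2.imwrite("pics/w5.png",cv2.resize(a[130:350,200:440],None,fx=3,fy=2.7))
R0=Rgoal(1)
# lift: rotate about hinge axis (shaker x) ; hinge = grip - 148 sy -47 z
p0=o["tcp_pos"]; h=p0-0.148*sy; h[2]=.084
for a in (.1,.2,.3,.4,.45):
  for s in (1,):
    Rr=Ro.from_rotvec(s*a*sx); p=h+Rr.apply(p0-h); print(a,p.round(4),row(p,Rr*Ro.from_rotvec(o["orientation"]),o))
```

```text
[ 0.51009955 -0.02490125  0.11671129] [7.61685319 0.58149502 1.45622882] 0.015994874051655703
0.1 [ 0.5098 -0.0289  0.1313] [ 0.0003  0.1     0.0001 -0.0146  0.      0.004 ]
0.2 [ 0.5094 -0.0343  0.1455] [ 6.00e-04  2.00e-01  2.00e-04 -2.88e-02  1.00e-04  9.40e-03]
0.3 [ 0.509  -0.0411  0.159 ] [ 9.00e-04  3.00e-01  3.00e-04 -4.23e-02  1.00e-04  1.63e-02]
0.4 [ 0.5084 -0.0493  0.1718] [ 1.20e-03  4.00e-01  4.00e-04 -5.51e-02  1.00e-04  2.44e-02]
0.45 [ 0.5081 -0.0538  0.1778] [ 1.40e-03  4.50e-01  4.00e-04 -6.11e-02  2.00e-04  2.90e-02]
```

View pics/w5.png

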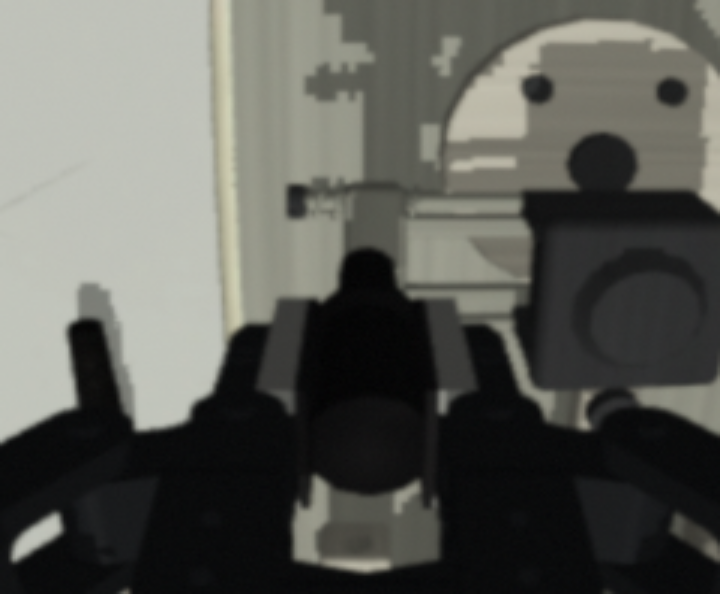

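The latch is out ~16 mm, the 7.6 N spring force matches, and the coupler is still down. Now I'll lift along the hinge arc, turning with the rod.

Request:
apply_moves(series="0 0.05 0 -0.007 0 0.002 0.1; 0 0.1 0 -0.0146 0 0.004 0.1; 0 0.15 0 -0.022 0 0.0065 0.1; 0 0.2 0 -0.0288 0 0.0094 0.1; 0 0.25 0 -0.0355 0 0.0128 0.1; 0 0.3 0 -0.0423 0 0.0163 0.1; 0 0.35 0 -0.0488 0 0.0203 0.1; 0 0.4 0 -0.0551 0 0.0244 0.1; 0 0.43 0 -0.0588 0 0.0272 0.1; 0 0.43 0 -0.0588 0 0.0272 0.1; 0 0.43 0 -0.0588 0 0.0272 0.1; 0 0.43 0 -0.0588 0 0.0272 0.1")

```text
clock: 9.18
tcp_pos: [0.5072, -0.0523, 0.1745]
orientation: [1.581, 1.473, -1.014]
contact_force: [7.3, -0.8, -3.3]
grip_width: 0.0157
```

Run:
```python
from h import *
o=get_obs(); print(o["tcp_pos"],o["contact_force"],o["grip_width"],abs(o["qvel"]).max())
i=camera_info("wrist");a=grab_frame("wrist"); cv2.imwrite("pics/w6.png",a); np.save("w6.npy",i,allow_pickle=True)
a=grab_frame("scene");cv2.imwrite("pics/s6f.png",a); cv2.imwrite("pics/s6.png",cv2.resize(a[100:300,230:430],None,fx=2.9,fy=2.9,interpolation=2))
cv2.imwrite("pics/t6.png",grab_frame("top"))
```

```text
[ 0.50715416 -0.05229276  0.17450351] [ 7.2805145  -0.80324386 -3.26413413] 0.01566796735827331 0.0010211471766066503
```

View pics/w6.png

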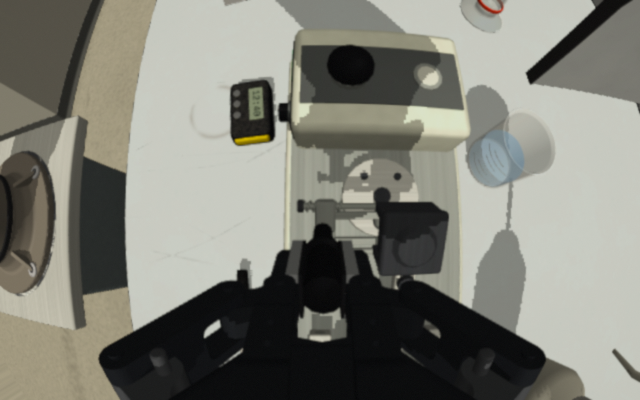

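View pics/s6.png

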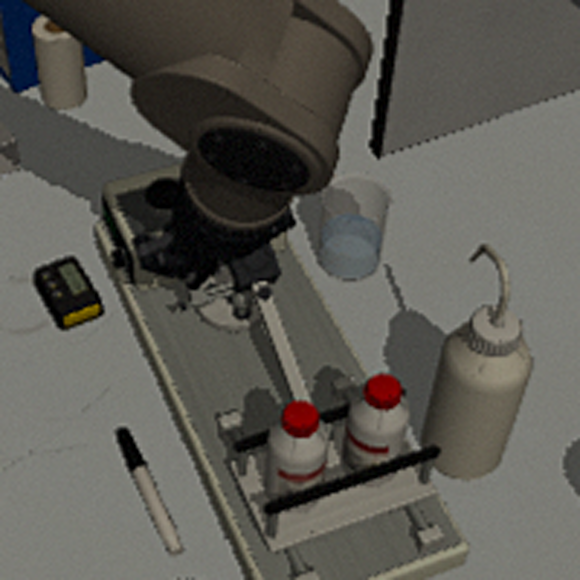

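View pics/t6.png

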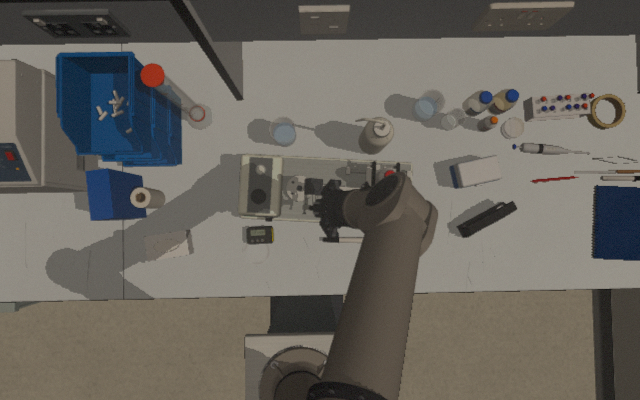

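Run:
```python
from h import *
im=cv2.imread("pics/w6.png"); c=cam("wrist",np.load("w6.npy",allow_pickle=True).item())
m=(im.max(2)<30).astype(np.uint8); n=np.zeros_like(m); n[40:95,320:382]=m[40:95,320:382]
k=max(cv2.findContours(n,cv2.RETR_EXTERNAL,cv2.CHAIN_APPROX_NONE)[0],key=cv2.contourArea);print(cv2.minEnclosingCircle(k),cv2.boundingRect(k))
# start button ring as reference vs stop: w1 and w6
for z in (.124,.132): print(z,proj(c,[.541,.097,z-.004],True))
c1=cam("wrist",np.load("w1.npy",allow_pickle=True).item())
print(proj(c1,[.541,.097,.128],True),"seen 379.6 224.4")
A=[cv2.resize(cv2.imread("pics/w1.png")[190:260,330:460],None,fx=5,fy=5),cv2.resize(im[25:115,300:430][:70],None,fx=5,fy=5)]
cv2.imwrite("pics/btn.png",cv2.resize(np.vstack(A),None,fx=.8,fy=.8))
print(get_obs()["clock"],get_obs()["tcp_pos"],get_obs()["contact_force"])
```

```text
((350.33184814453125, 64.88053131103516), 23.509109497070312) (327, 46, 47, 40)
0.124 (np.float64(350.4301300086324), np.float64(61.63886101621537))
0.132 (np.float64(351.26244980645976), np.float64(56.23515610664276))
(np.float64(380.67305872770345), np.float64(228.01431557948982)) seen 379.6 224.4
9.325 [ 0.50715256 -0.05230181  0.17449902] [ 7.38195495 -0.87227219 -3.45158908]
```

View pics/btn.png

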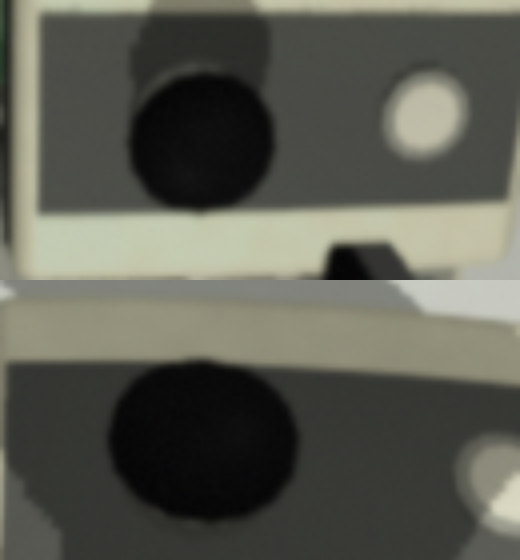

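```bash
python3 -c "
from bench import *
print(hand_in())"
```

```text
the job is handed in; nothing more can be done
None
```

I pressed the stop button, pulled the latch clear, lifted the coupler off the ball, and handed the job in while still holding it raised. The hand-in gives no verdict, so what follows rests on my own checks.

- **Stop button:** I pressed it with the shut fingertips down to z = 0.124 m at 19 N, which is its full 8 mm of travel. In the last wrist picture the cap sits closer to the spot expected for pressed in than for out. That picture check is coarse; the force and depth are the stronger evidence that it latched.
- **Latch:** I gripped the post at 60 N and pulled it about 16 mm toward the operator's side. The spring pulled back with about 7.5 N, as expected, and the coupler was still down.
- **Lift:** I raised the rod along its hinge arc to about 0.42 rad, so the socket should be about 60 mm above the ball. That height comes from the arm's motion. The coupler sat at the same place in the wrist picture before and after the lift, so the grip did not slip.
- **At hand-in:** The arm was still, with joint speeds at or below 0.001 rad/s. It was carrying about 3.4 N of the rod's weight, with 15.7 mm between the fingers. The bottles were standing and the things round the shaker looked unmoved in the pictures.

**Disagreement:** My camera estimates put the top of the button at 0.119–0.123 m before it was pressed, against 0.132 m in the text. The contact depth and force fit the text, so I went by those.

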